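# Open a press-and-turn tablet jar

### The arm

A 6-joint arm with a two-finger parallel gripper is mounted at the origin on a cart in front of the work surface, level with it; the furniture and walls round the work are solid. World frame = base frame: x ahead of the robot, y to its left, z up, the work surface at z = 0. Lengths are in m, angles in rad, forces in N, time in s.
With the tool pointing down it reaches from about 0.25 to 0.775 m from the base axis. Payload 4 kg.
Tool frame: the origin (TCP) lies between the finger pads; the fingertips stand 25 mm ahead of it and the grasp point (between the pads) lies 6 mm ahead of it (robot.tip_reach is the distance from the TCP to the fingertips, in m); z points along the fingers, y is the line along which they close (so a half turn about z gives the same grasp; the last joint's range is limited). The gripper opens to 94 mm and grips with 3 to 60 N. Pads are 16 mm wide; open, the fingers measure 119 mm over their backs; the gripper's body (75 mm by 177 mm) begins 78 mm behind the grasp point.
Start: joints at [-0.103, 0.087, 1.371, -0, 1.684, -0.103], TCP at [0.55, -0, 0.231] pointing down, gripper open.
Joint ranges: [-3.1, 3.1], [-0.76, 2.03], [0.27, 2.55], [-1.08, 4.22], [0.17, 2.65], [-2.57, 2.57]. Speed limits (rad/s): [2.79, 2.79, 3.14, 3.14, 3.14, 3.14].

### API

Orientations are given as [roll, pitch, yaw] about the fixed x, y, z axes, in that order (R = Rz(yaw) Ry(pitch) Rx(roll)).
In Python, from bench import sensors, snapshot, camera_info, ticket, robot gives the robot as it stands.
- The arm moves only by the tool arm_command, never from a script. Its argument "plan" is a list of rows, each an object with "grip": the closure, from -1 (fully open) to 1 (shut); "slide": the shift along the tool's x, y, z normalised to -1 to 1, where 1 is 500 mm, a list of three; "spin": the turn about the tool's z normalised to -1 to 1, where 1 is 5 degrees. A call has 1 to 10 rows; each row shifts and turns the commanded pose from where the row before left it, along the tool's axes as they then stand; what a row does not reach is not made up. A row lasts 1/8 s, in which the tool goes at most 62.5 mm and 10.7 degrees, less where a joint would pass 70% of its speed; a pose out of reach is approached as far as the arm can. A call with a number of a shift or a turn outside -1 to 1 is refused whole. A call with a gripper value outside its range is refused whole. The fingers move at their own pace and stop on an object; the grip force is fixed at half the most. Time passes only in rows, so rows that do not move let the fingers close. It gives the time, the measured TCP pose, the force, the opening and the grip force at its end, in the units of the state.
- sensors.get_obs(): the state, without advancing time (a new reading comes with each control period).
- snapshot(name): name is "scene" or "side" or "wrist"; returns the picture (420x560x3 uint8, red, green, blue); there is no depth.
- camera_info(name): a dict with "fx", "fy", "cx", "cy" (pixels), "position" and "rotation" of the camera in the world. Camera axes: x right, y up, looking along -z (the intrinsics and any distortion apply to the point x, -y, -z); pixel columns grow to the right and rows downward; lengths in m; the calibration is good to about 2 mm. A picture is of the moment at which its call begins: read the wrist's pose just before it. camera_info takes no time and is no camera call; for the wrist camera it gives the pose at the moment of the call.
- ticket.close_job(): hands the job in; it is judged then, once.
The state is a dict: "time": time; "joint_positions": joint angles; "qvel": joint speeds; "joint_torque": joint torques, N m; "tool_pos": TCP position; "ee_rot": TCP orientation; "wrist_force": force on the tool from outside, world axes, zero at the start; "wrist_torque": the same for the moment, N m; "width": finger opening in m; "finger_force": force on a finger pad.
Only numpy, scipy, OpenCV 4.12 (cv2) and the standard library are available. Lean on these libraries where they do the work, as an engineer would, in place of code of your own. Each camera call takes 0.05 s, during which the arm holds its last target. There are 200 camera calls.

### The job

Open the square jar of disinfectant tablets that stands in the bench stand: push its safety cap straight down against its spring until it meets the stop, keep it held down while you turn it about a sixth of a turn anticlockwise (seen from above) out of its catches, then lift it off and set it in the kidney dish, top side up; lower it to the dish's floor before you let go. Press only as hard as the cap needs, at most a firm 35 N against the jar, and never force a cap that will not turn; leave the jar standing in its stand and the things round about where they are.

Things in the scene. Friction and masses are not known exactly. Their poses are not given: they have to be found in the camera images.
- cap_center (a point): Centre (on the axis, half-way up) of the jar's press-and-turn safety cap: round, white, ribbed, 52 mm across, 30 mm high, two turn arrows on top, 100 g. z points out of its top; its x axis lies along the jar's x while it is locked. Locked, this point is 104 mm above the jar's underside. Grip it round the ribs; 15 mm of free height below its skirt, round a neck 34 mm across.
- jar_mouth (a point): Centre of the jar's mouth, under the cap, about 107 mm above the jar's underside. A sprung disc in the cap rests on it and pushes the locked cap up with 2 to 9 N. How far the cap must be pushed down to unlock differs from jar to jar, 2 to 8 mm, and cannot be seen; but the spring (1.1 N per mm) always stands at 11 N where it unlocks and at 12 N at the hard stop, 0.8 mm lower.
- cap_mark (a point): Small index mark low on the cap's rim, 26 mm from its axis, on the cap's -x side, 11 mm below its centre. The cap has three inner lugs behind toothed hooks of the neck: locked, it turns only some 0.1 rad and sits within 1.5 mm of the jar's axis. Pushed down it turns freely anticlockwise from above; it is free of the hooks from 0.52 rad on and meets end walls at 1.6 rad: turn it 0.7 to 1.3 rad, then lift it straight off.
- jar: Square white plastic jar, 62 x 62 mm, 77 mm high to its shoulder, 119 mm with the cap on; 0.35 to 0.7 kg. Origin at the centre of its underside, z up, x and y along its sides (y points to the stand's smaller well). It stands loose, with 2 mm of play on each side, in the stand's square well, which keeps it from turning.
- stand: Stainless bench stand, screwed down, 36 mm high, with two open wells: a square one, 66 mm wide, for the jar and a smaller one beside it (centre 62.5 mm along the stand's y) that holds a small round jar. Origin under the centre of the square well, whose floor lies 7 mm above it.
- dish: Pressed-steel kidney dish, 92 x 184 x 35 mm, open at the top, loose (0.3 kg), lying in the flat instrument tray. Origin at the centre of its underside; its y axis runs along its length, its bulging side is -x. Inside, it is 80 mm wide in the middle and about 66 mm wide at 50 mm either way along y, so there is room for fingers on either side of the cap along y.
- dish_floor (a point): Point on the dish's inner floor, in the middle of the dish, 6 mm above its underside; with the cap set down here its centre is 15 mm above this point.
- pin_jar: Small round jar with a red screw lid, 50 mm across and 52 mm high, in the stand's smaller well; origin under its centre. To be left alone.
- forceps: Steel dissecting forceps, 141 x 18 x 8 mm, lying in the tray at its right-hand end; origin under its middle. To be left alone.
- label_box: Small pale green carton, 40 x 63 x 28 mm, behind the tray; origin under its centre. To be left alone.
- syringe_b: Plastic syringe, 110 mm long, 25 mm high, lying near the front edge of the bench; origin under its middle. To be left alone.

How it is judged:
On the way, in this order (a step that is already met when the one before it is completed fails the run):
1. the cap, pressed down, is turned out of its catches (more than 0.55 rad) while it sits on the jar (angle between the x axis of cap_center and the x axis of jar, either way round above 0.55 rad and z of cap_center in the frame of jar below 0.114 m and horizontal distance between cap_center and jar below 0.01 m), for 0.1 s.
2. the cap is lifted clear of the jar, which stays in its stand (z of cap_center in the frame of jar above 0.13 m and horizontal distance between jar and stand below 0.008 m and z of jar in the frame of stand below 0.012 m), for 0.1 s.
3. the cap is lowered to within 10 mm of the dish's floor, still in the grip (horizontal distance between cap_center and dish_floor below 0.045 m and z of cap_center in the frame of dish below 0.031 m and contact force between the fingers and cap above 0.5 N), for 0.1 s.
At the end, for the whole second after the job is handed in: The cap lies at rest, top side up (within 0.2 rad), on the kidney dish's floor, within 45 mm of the dish's middle; the dish is level; the jar stands upright on the floor of its well in the stand (horizontal distance between cap_center and dish_floor below 0.045 m and z of cap_center in the frame of dish below 0.026 m and angle between cap_center's own z axis and vertical below 0.2 rad and linear speed of cap below 0.02 m/s and angle between each of dish, jar's own z axis and vertical below 0.1 rad and horizontal distance between jar and stand below 0.008 m and z of jar in the frame of stand below 0.012 m); the robot touches nothing.
It fails at once if the cap is pressed or forced against the jar with more than 35 N (contact force between cap and jar above 35 N).
It fails at once if the jar is pulled up out of its stand (15 mm) or tipped (0.25 rad) (z of jar in the frame of stand above 0.022 m or angle between jar's own z axis and vertical above 0.25 rad).
It fails at once if a thing to be left alone is moved by more than 30 mm (distance of any of pin_jar, forceps, label_box, syringe_b from where it was at the start of the episode above 0.03 m).
It also fails if it takes over 54 s, if anything falls off the work surface, if the arm or the gripper's body presses on something with over 40 N, if the wrist force passes 120 N, or if a joint passes its speed limit or range.

## Working session

There is one attempt and no reset: what is moved stays moved. The work goes in short steps, Python scripts to look and compute and a tool call to move; the robot and the scene stay as the last step left them, time stands still between calls to the robot, and variables do not carry over. Pictures are saved under pics/ and viewed, at most 10 in all, crops included, and the job is handed in when it is done.

Besides the shell and the picture viewer there is one more tool, called after ">>>" by a JSON object that holds its "fn" and its "kwargs", one argument or row to a line. arm_command: Moves the arm, as the interface text tells. Scaled input: -1 to 1 covers 500 mm each way for a shift and 5 degrees each way for a turn. Its arguments: {"type":"object","properties":{"plan":{"type":"array","items":{"type":"object","properties":{"grip":{"type":"number"},"slide":{"type":"array","items":{"type":"number"}},"spin":{"type":"number"}}}}},"required":["plan"]}

```bash
mkdir -p pics; cat > h.py <<'E'
import numpy as np, cv2
from bench import sensors, snapshot, camera_info, ticket, robot
def save(n,f): cv2.imwrite('pics/'+f,snapshot(n)[:,:,::-1])
def ray(n,u,v,z,c=None):
    c=c or camera_info(n); d=np.array([(u-c['cx'])/c['fx'],-(v-c['cy'])/c['fy'],-1.])
    R=np.array(c['rotation']); p=np.array(c['position']); d=R@d
    return p+d*(z-p[2])/d[2]
def proj(n,P,c=None):
    c=c or camera_info(n); q=np.array(c['rotation']).T@(np.array(P)-np.array(c['position']))
    return c['cx']+c['fx']*q[0]/-q[2], c['cy']-c['fy']*q[1]/-q[2]
E
python3 - <<'E'
from h import *
import numpy as np
for n in ('scene','side','wrist'): print(n,camera_info(n))
a=[snapshot(n) for n in ('scene','side','wrist')]
for n,i in zip(('scene','side','wrist'),a): cv2.imwrite(f'pics/{n}0.png',i[:,:,::-1])
print(sensors.get_obs())
E
```

```text
scene {'fx': 379.0712870185309, 'fy': 379.0712870185309, 'cx': 276.8035911526064, 'cy': 213.3071583088644, 'position': array([0.08623338, 0.76811096, 0.52789234]), 'rotation': array([ 1.06458343,  0.02490685, -2.64116762])}
side {'fx': 390.97197033562, 'fy': 390.97197033562, 'cx': 275.52673303302555, 'cy': 212.28008097424572, 'position': array([ 0.46273106, -0.59561525,  0.73444795]), 'rotation': array([ 0.8349213 , -0.01522993,  0.03326688])}
wrist {'fx': 374.4518182538424, 'fy': 374.4518182538424, 'cx': 281.0384306680918, 'cy': 207.23794750788392, 'position': array([0.5492784 , 0.07368375, 0.38338024]), 'rotation': array([-0.25347004,  0.00198978, -0.00048217])}
{'time': 0.15, 'joint_positions': array([-1.03119028e-01,  8.77830234e-02,  1.37187534e+00, -5.08510109e-05,
        1.68360664e+00, -1.03095118e-01]), 'qvel': array([ 9.63398303e-05, -1.80636927e-03, -2.63502014e-03,  1.68646766e-03,
       -1.45623040e-03,  1.92343698e-03]), 'joint_torque': array([ 1.24418581e-03, -3.40636396e+01, -3.02795255e+01,  7.18983379e-02,
        3.04441026e-02, -1.11468453e-04]), 'tool_pos': array([5.49624850e-01, 7.19640093e-06, 2.29590345e-01]), 'ee_rot': array([-3.13992399e+00, -1.21836054e-04,  1.57076663e+00]), 'wrist_force': array([0.56922372, 0.61523188, 0.12997914]), 'wrist_torque': array([ 0.04365518, -0.01523411, -0.01039121]), 'finger_force': 0.0, 'width': 0.09421624624312046}
```

```bash
sed -i "s/^import numpy as np, cv2/&\nfrom scipy.spatial.transform import Rotation as Ro/; s/np.array(c\['rotation'\])/Ro.from_euler('xyz',c['rotation']).as_matrix()/" h.py; cat h.py | head -12
```

```text
import numpy as np, cv2
from scipy.spatial.transform import Rotation as Ro
from bench import sensors, snapshot, camera_info, ticket, robot
def save(n,f): cv2.imwrite('pics/'+f,snapshot(n)[:,:,::-1])
def ray(n,u,v,z,c=None):
    c=c or camera_info(n); d=np.array([(u-c['cx'])/c['fx'],-(v-c['cy'])/c['fy'],-1.])
    R=Ro.from_euler('xyz',c['rotation']).as_matrix(); p=np.array(c['position']); d=R@d
    return p+d*(z-p[2])/d[2]
def proj(n,P,c=None):
    c=c or camera_info(n); q=Ro.from_euler('xyz',c['rotation']).as_matrix().T@(np.array(P)-np.array(c['position']))
    return c['cx']+c['fx']*q[0]/-q[2], c['cy']-c['fy']*q[1]/-q[2]
```

View pics/scene0.png

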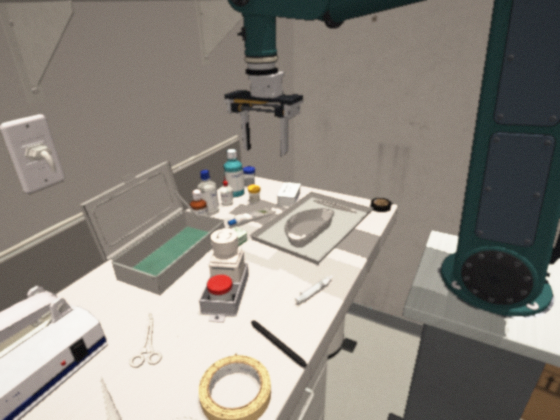

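View pics/side0.png

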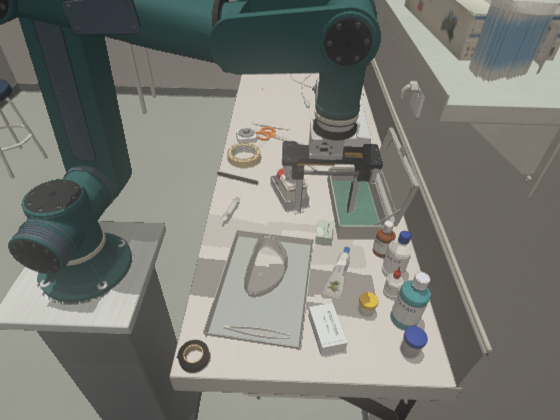

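Scene: the cap top is near (224,236), the red lid near (221,284) and the dish near (309,225). In side, the dish is centred near (267,265) and the jar is partly hidden by a finger near (292,180).

```bash
python3 - <<'E'
from h import *
print('cap',ray('scene',224,235,.126),'lid',ray('scene',221,284,.059))
print('dish',ray('scene',309,226,.03),ray('side',267,265,.03))
print('dish ends',ray('side',272,236,.037),ray('side',257,293,.037))
E
```

```text
cap [0.49485535 0.26144138 0.126     ] lid [0.4644317  0.32429481 0.059     ]
dish [0.42250334 0.00821879 0.03      ] [ 0.43378343 -0.00201992  0.03      ]
dish ends [0.44188058 0.08618935 0.037     ] [ 0.4163528 -0.0873301  0.037    ]
```

View pics/wrist0.png

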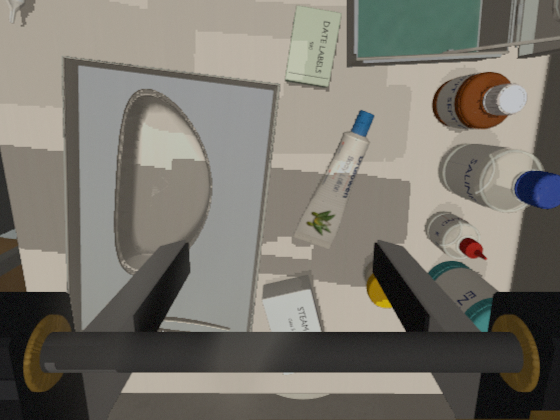

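Wrist: the dish rim spans about (116–211, 90–272), with its bulge towards world +x. I'll move above the jar next.

>>> {"fn": "arm_command", "kwargs": {
  "plan": [
    {"grip": -1,"slide": [0.1,-0.028,-0.035],"spin": 0},
    {"grip": -1,"slide": [0.1,-0.028,-0.035],"spin": 0},
    {"grip": -1,"slide": [0.1,-0.028,-0.035],"spin": 0},
    {"grip": -1,"slide": [0.1,-0.028,-0.035],"spin": 0},
    {"grip": -1,"slide": [0,0,0],"spin": 0},
    {"grip": -1,"slide": [0,0,0],"spin": 0}
  ]
}}

```text
time: 0.9
tool_pos: [0.4939, 0.1997, 0.2998]
ee_rot: [-3.141, 0.001, 1.571]
wrist_force: [1.4, 0.2, -0.5]
width: 0.094
finger_force: 0.0
```

```bash
python3 - <<'E'
from h import *
c=camera_info('wrist'); save('wrist','w1.png'); o=sensors.get_obs(); print(c,o['tool_pos'],o['ee_rot'],o['wrist_force'])
import pickle; pickle.dump(c,open('c1.pkl','wb'))
c0=dict(fx=374.45,fy=374.45,cx=281.04,cy=207.24,position=[.5492784,.07368375,.38338024],rotation=[-.25347,.00199,-.00048])
for p in [(148,90),(135,272),(116,180),(211,180),(175,100),(120,250)]: print(p,ray('',*p,.037,c0))
E
```

```text
{'fx': 374.4518182538424, 'fy': 374.4518182538424, 'cx': 281.0384306680918, 'cy': 207.23794750788392, 'position': array([0.49345487, 0.27348527, 0.4538023 ]), 'rotation': array([-2.54678860e-01,  5.44302725e-04, -2.34693932e-04])} [0.49404662 0.19908859 0.29950247] [-3.14021151e+00  1.09658045e-03  1.56983678e+00] [ 0.16081871  0.52748987 -0.11513003]
(148, 90) [0.43092584 0.09107211 0.037     ]
(135, 272) [ 0.40229398 -0.08302788  0.037     ]
(116, 180) [0.39363002 0.01036665 0.037     ]
(211, 180) [0.48284343 0.01035629 0.037     ]
(175, 100) [0.45421139 0.08255402 0.037     ]
(120, 250) [ 0.38980412 -0.05958375  0.037     ]
```

View pics/w1.png

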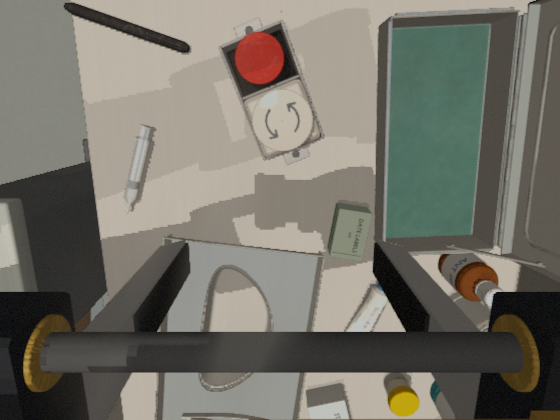

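Wrist: the cap top is centred near (283,120) and the red lid near (260,57). The stand is turned about 20–25°.

```bash
python3 - <<'E'
from h import *
import pickle; c=pickle.load(open('c1.pkl','rb'))
i=cv2.imread('pics/w1.png'); g=cv2.cvtColor(i,cv2.COLOR_BGR2GRAY)
h=cv2.HoughCircles(g[60:190,220:350],cv2.HOUGH_GRADIENT_ALT,1,5,param1=150,param2=.5,minRadius=24,maxRadius=38)
for a in (h[0] if h is not None else []): print(a+[220,60,0])
m=cv2.inRange(i,(0,0,120),(80,80,255)); M=cv2.moments(m[0:120,200:320],True); print(M['m10']/M['m00']+200,M['m01']/M['m00'])
# dark arrows centroid
s=g[85:155,248:318]; print('arrow',[ (a.mean()) for a in np.nonzero(s<100)], (s<100).sum())
for p in [(283,120)]: print(ray('',*p,.126,c))
print(ray('',260,57,.059,c),proj('',ray('',283,120,.126,c)+[.026,0,0],c))
cv2.imwrite('pics/crop1.png',cv2.resize(i[10:180,200:350],None,fx=3.5,fy=3.5,interpolation=2))
E
```

```text
[282.         121.          32.09941864]
258.8680659670165 57.62118940529735
arrow [np.float64(22.21759259259259), np.float64(24.925925925925927)] 216
[0.49494742 0.26503013 0.126     ]
[0.47249776 0.32385458 0.059     ] (np.float64(313.4869130466956), np.float64(119.9930950727907))
```

View pics/crop1.png

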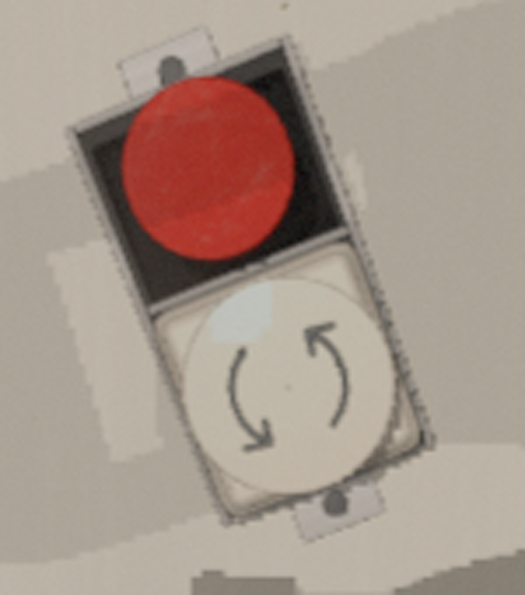

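>>> {"fn": "arm_command", "kwargs": {
  "plan": [
    {"grip": -1,"slide": [0.0655,0.001,-0.0],"spin": 0},
    {"grip": -1,"slide": [0.0655,0,0.04],"spin": 0},
    {"grip": -1,"slide": [0,0,0.11],"spin": 0},
    {"grip": -1,"slide": [0,0,0.11],"spin": 0},
    {"grip": -1,"slide": [0,0,0.02],"spin": 0},
    {"grip": -1,"slide": [0,0,0],"spin": 0}
  ]
}}

```text
time: 1.7
tool_pos: [0.4951, 0.2646, 0.1607]
ee_rot: [-3.141, 0.0, 1.569]
wrist_force: [0.3, -0.1, 0.5]
width: 0.0943
finger_force: 0.0
```

```bash
python3 - <<'E'
from h import *
c=camera_info('wrist'); save('wrist','w2.png'); o=sensors.get_obs(); print(o['tool_pos'],o['ee_rot'],o['wrist_force'],o['joint_positions'])
import pickle; pickle.dump(c,open('c2.pkl','wb'))
i=cv2.imread('pics/w2.png'); g=cv2.cvtColor(i,cv2.COLOR_BGR2GRAY)
h=cv2.HoughCircles(g,cv2.HOUGH_GRADIENT_ALT,1,5,param1=150,param2=.5,minRadius=40,maxRadius=70)
print(h); print(proj('',[.4946,.2646,.126],c), ray('',281,267,.126,c))
E
```

```text
[0.49594732 0.26515971 0.16259283] [ 3.13857879e+00 -1.14197894e-03  1.56938577e+00] [0.34914243 0.35438446 1.2961863 ] [ 3.90225349e-01  1.35124343e-01  1.45287158e+00 -9.49022761e-05
  1.55037517e+00  3.91639409e-01]
[[[249.       137.        51.433334]
  [280.       230.        54.45493 ]
  [279.       219.        55.998474]
  [245.       157.        62.84446 ]
  [251.       124.        46.611103]
  [251.       124.        57.0877  ]
  [273.       234.        63.708076]
  [226.       146.        53.152077]
  [130.       284.        51.58463 ]
  [265.       141.        58.258472]
  [256.       155.        55.657146]
  [279.       250.        46.631435]
  [372.       376.        47.91912 ]
  [277.       371.        53.021904]
  [287.       216.        44.66952 ]
  [367.       365.        55.127464]
  [239.       134.        42.869568]
  [273.       234.        47.229774]
  [261.       227.        46.79537 ]
  [293.       229.        65.57372 ]
  [ 74.       381.        53.520336]
  [483.       377.        47.221054]]]
(np.float64(281.2294316960054), np.float64(251.71077529784029)) [0.49445703 0.25574486 0.126     ]
```

View pics/w2.png

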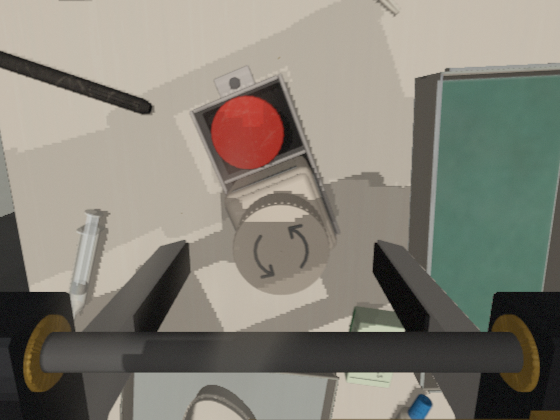

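Cap top is centred at about (281,249), against a predicted (281,252), so the aim is good. Next I descend and close.

>>> {"fn": "arm_command", "kwargs": {
  "plan": [
    {"grip": -1,"slide": [0,0,0.04],"spin": 0},
    {"grip": -1,"slide": [0,0,0.038],"spin": 0},
    {"grip": -1,"slide": [0,0,0],"spin": 0},
    {"grip": 0,"slide": [0,0,0],"spin": 0},
    {"grip": 0,"slide": [0,0,0],"spin": 0},
    {"grip": 1,"slide": [0,0,0],"spin": 0},
    {"grip": 1,"slide": [0,0,0],"spin": 0}
  ]
}}

```text
time: 2.62
tool_pos: [0.4947, 0.2656, 0.1218]
ee_rot: [3.141, -0.0, 1.571]
wrist_force: [-0.4, -0.1, -0.9]
width: 0.0569
finger_force: 0.0
```

>>> {"fn": "arm_command", "kwargs": {
  "plan": [
    {"grip": 1,"slide": [0,0,0],"spin": 0},
    {"grip": 1,"slide": [0,0,0],"spin": 0},
    {"grip": 1,"slide": [0,0,0],"spin": 0},
    {"grip": 1,"slide": [0,0,0],"spin": 0}
  ]
}}

```text
time: 3.12
tool_pos: [0.4946, 0.2655, 0.1216]
ee_rot: [3.141, -0.0, 1.571]
wrist_force: [0.0, 0.0, 0.8]
width: 0.0515
finger_force: 30.0
```

>>> {"fn": "arm_command", "kwargs": {
  "plan": [
    {"grip": 1,"slide": [0,0,0.002],"spin": 0},
    {"grip": 1,"slide": [0,0,0.002],"spin": 0},
    {"grip": 1,"slide": [0,0,0],"spin": 0}
  ]
}}

```text
time: 3.5
tool_pos: [0.4947, 0.2656, 0.1208]
ee_rot: [3.141, -0.0, 1.571]
wrist_force: [-2.5, -0.6, 5.6]
width: 0.0516
finger_force: 30.0
```

>>> {"fn": "arm_command", "kwargs": {
  "plan": [
    {"grip": 1,"slide": [0,0,0.002],"spin": 0},
    {"grip": 1,"slide": [0,0,0.002],"spin": 0},
    {"grip": 1,"slide": [0,0,0],"spin": 0},
    {"grip": 1,"slide": [0,0,0],"spin": 0}
  ]
}}

```text
time: 4.0
tool_pos: [0.4947, 0.2656, 0.1194]
ee_rot: [3.14, -0.0, 1.571]
wrist_force: [-2.5, -1.1, 7.2]
width: 0.052
finger_force: 30.0
```

>>> {"fn": "arm_command", "kwargs": {
  "plan": [
    {"grip": 1,"slide": [0,0,0.002],"spin": 0},
    {"grip": 1,"slide": [0,0,0.002],"spin": 0},
    {"grip": 1,"slide": [0,0,0],"spin": 0},
    {"grip": 1,"slide": [0,0,0],"spin": 0}
  ]
}}

```text
time: 4.5
tool_pos: [0.4947, 0.2656, 0.1178]
ee_rot: [3.14, -0.001, 1.571]
wrist_force: [-3.8, -1.8, 9.3]
width: 0.0519
finger_force: 30.0
```

>>> {"fn": "arm_command", "kwargs": {
  "plan": [
    {"grip": 1,"slide": [0,0,0.002],"spin": 0},
    {"grip": 1,"slide": [0,0,0.002],"spin": 0},
    {"grip": 1,"slide": [0,0,0],"spin": 0},
    {"grip": 1,"slide": [0,0,0],"spin": 0}
  ]
}}

```text
time: 5.0
tool_pos: [0.4947, 0.2656, 0.1163]
ee_rot: [3.14, -0.001, 1.571]
wrist_force: [-2.7, -1.0, 11.5]
width: 0.0515
finger_force: 30.0
```

>>> {"fn": "arm_command", "kwargs": {
  "plan": [
    {"grip": 1,"slide": [0,0,0.002],"spin": 0},
    {"grip": 1,"slide": [0,0,0.002],"spin": 0},
    {"grip": 1,"slide": [0,0,0],"spin": 0},
    {"grip": 1,"slide": [0,0,0],"spin": 0}
  ]
}}

```text
time: 5.5
tool_pos: [0.4949, 0.2657, 0.116]
ee_rot: [3.139, -0.001, 1.571]
wrist_force: [-6.5, -2.1, 17.5]
width: 0.0514
finger_force: 30.0
```

The travel stopped and the force rose to 17 N, so this is the stop. Now I start turning gently.

>>> {"fn": "arm_command", "kwargs": {
  "plan": [
    {"grip": 1,"slide": [0,0,0],"spin": -0.6},
    {"grip": 1,"slide": [0,0,0],"spin": -0.6},
    {"grip": 1,"slide": [0,0,0],"spin": -0.6},
    {"grip": 1,"slide": [0,0,0],"spin": -0.6},
    {"grip": 1,"slide": [0,0,0],"spin": 0}
  ]
}}

```text
time: 6.12
tool_pos: [0.4959, 0.2663, 0.116]
ee_rot: [3.136, -0.001, 1.78]
wrist_force: [-3.1, -0.9, 13.5]
width: 0.0517
finger_force: 30.0
```

```bash
python3 - <<'E'
from h import *
o=sensors.get_obs(); print(o['wrist_force'],o['wrist_torque'],o['ee_rot'],o['tool_pos'])
E
```

```text
[-3.05290988 -0.86769051 13.53152004] [-0.21827957  0.70114029 -0.02163888] [ 3.13584772e+00 -1.44906355e-03  1.78043929e+00] [0.49592951 0.26632376 0.11595842]
```

>>> {"fn": "arm_command", "kwargs": {
  "plan": [
    {"grip": 1,"slide": [0,0,0.002],"spin": -0.8},
    {"grip": 1,"slide": [0,0,0],"spin": -0.8},
    {"grip": 1,"slide": [0,0,0],"spin": -0.8},
    {"grip": 1,"slide": [0,0,0],"spin": -0.8},
    {"grip": 1,"slide": [0,0,0],"spin": 0}
  ]
}}

```text
time: 6.75
tool_pos: [0.4956, 0.2662, 0.1159]
ee_rot: [3.136, 0.0, 2.06]
wrist_force: [-5.2, -2.0, 17.0]
width: 0.0519
finger_force: 30.0
```

```bash
python3 - <<'E'
from h import *
o=sensors.get_obs(); print(o['wrist_force'],o['wrist_torque'])
E
```

```text
[-5.18223969 -1.97993432 17.02196893] [-0.46240404  1.09220576 -0.04987051]
```

>>> {"fn": "arm_command", "kwargs": {
  "plan": [
    {"grip": 1,"slide": [0,0,0],"spin": -0.8},
    {"grip": 1,"slide": [0,0,0],"spin": -0.8},
    {"grip": 1,"slide": [0,0,0],"spin": -0.8},
    {"grip": 1,"slide": [0,0,0],"spin": -0.8},
    {"grip": 1,"slide": [0,0,0],"spin": -0.8},
    {"grip": 1,"slide": [0,0,0],"spin": -0.8},
    {"grip": 1,"slide": [0,0,0],"spin": -0.8},
    {"grip": 1,"slide": [0,0,0],"spin": -0.4},
    {"grip": 1,"slide": [0,0,0],"spin": 0},
    {"grip": 1,"slide": [0,0,0],"spin": 0}
  ]
}}

```text
time: 8.0
tool_pos: [0.4953, 0.266, 0.1159]
ee_rot: [3.138, 0.003, 2.583]
wrist_force: [-6.4, -1.7, 19.6]
width: 0.0517
finger_force: 30.0
```

```bash
python3 - <<'E'
from h import *
o=sensors.get_obs(); print(o['wrist_force'],o['wrist_torque'])
save('wrist','w3.png'); i=cv2.imread('pics/w3.png')
cv2.imwrite('pics/w3c.png',cv2.resize(i[180:400,150:430],None,fx=2,fy=2))
E
```

```text
[-6.3793587  -1.72115109 19.57369549] [-0.46085956  1.24320912 -0.2348337 ]
```

View pics/w3c.png

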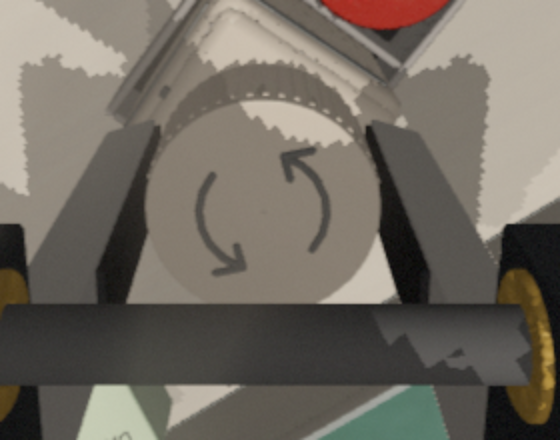

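The arrows have the same place in the gripper as before (crop, near (262,210)), so the cap turned with it by about 1.0 rad. Now I lift.

>>> {"fn": "arm_command", "kwargs": {
  "plan": [
    {"grip": 1,"slide": [0,0,-0.012],"spin": 0},
    {"grip": 1,"slide": [0,0,-0.012],"spin": 0},
    {"grip": 1,"slide": [0,0,-0.012],"spin": 0},
    {"grip": 1,"slide": [0,0,-0.012],"spin": 0},
    {"grip": 1,"slide": [0,0,0],"spin": 0}
  ]
}}

```text
time: 8.68
tool_pos: [0.4944, 0.2654, 0.1342]
ee_rot: [-3.141, -0.0, 2.583]
wrist_force: [-0.6, 0.0, -1.2]
width: 0.0514
finger_force: 30.0
```

>>> {"fn": "arm_command", "kwargs": {
  "plan": [
    {"grip": 1,"slide": [0,0,-0.05],"spin": 0},
    {"grip": 1,"slide": [0,0,-0.06],"spin": -0.96},
    {"grip": 1,"slide": [0,0,-0.06],"spin": -0.96},
    {"grip": 1,"slide": [0,0,-0.06],"spin": -0.96},
    {"grip": 1,"slide": [0,0,0],"spin": -0.96},
    {"grip": 1,"slide": [0,0,0],"spin": -0.96},
    {"grip": 1,"slide": [0,0,0],"spin": 0}
  ]
}}

```text
time: 9.55
tool_pos: [0.4943, 0.2654, 0.2487]
ee_rot: [-3.141, -0.001, 3.001]
wrist_force: [-0.1, 0.4, -0.2]
width: 0.0517
finger_force: 30.0
```

```bash
python3 - <<'E'
from h import *
o=sensors.get_obs(); p=o['tool_pos'];R=Ro.from_euler('xyz',o['ee_rot']).as_matrix(); print(p,o['ee_rot'])
print((R.T@(np.array([.436,.003,p[2]])-p))/.5)
E
```

```text
[0.49428629 0.26539065 0.24868985] [-3.14083049e+00 -1.18650018e-03  3.00096927e+00]
[ 4.18683076e-02 -5.35939757e-01  4.58150146e-04]
```

>>> {"fn": "arm_command", "kwargs": {
  "plan": [
    {"grip": 1,"slide": [0.0084,-0.107,0],"spin": 0},
    {"grip": 1,"slide": [0.0084,-0.107,0],"spin": 0},
    {"grip": 1,"slide": [0.0084,-0.107,0],"spin": 0},
    {"grip": 1,"slide": [0.0084,-0.107,0],"spin": 0},
    {"grip": 1,"slide": [0.0084,-0.107,0],"spin": 0},
    {"grip": 1,"slide": [0,0,0.06],"spin": 0},
    {"grip": 1,"slide": [0,0,0.06],"spin": 0},
    {"grip": 1,"slide": [0,0,0],"spin": 0}
  ]
}}

```text
time: 10.55
tool_pos: [0.4345, 0.0035, 0.1867]
ee_rot: [-3.141, -0.006, 3.0]
wrist_force: [0.9, 0.2, -0.1]
width: 0.0518
finger_force: 30.0
```

```bash
python3 - <<'E'
from h import *
import pickle
c=camera_info('wrist'); save('wrist','w4.png'); o=sensors.get_obs(); print(o['tool_pos'],o['ee_rot'],o['wrist_force'])
pickle.dump(c,open('c4.pkl','wb')); print(proj('',[.436,.003,.037],c),proj('',[.436,.003,.009],c))
E
```

```text
[0.43576667 0.00355386 0.18867058] [-3.14151695e+00 -2.56333478e-03  3.00098221e+00] [-0.61647372  0.37267323 -0.63015199]
(np.float64(279.6777402590343), np.float64(203.82287277215784)) (np.float64(279.758027304067), np.float64(196.5207724055347))
```

View pics/w4.png

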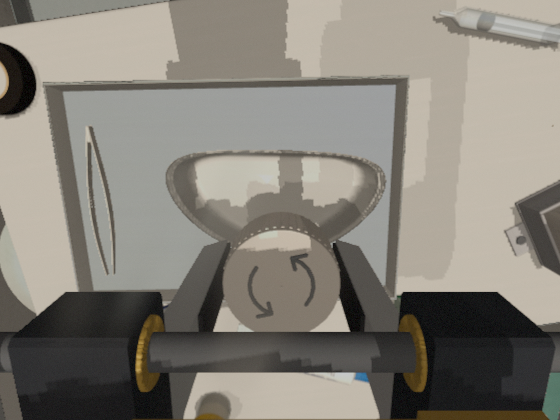

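The dish rim spans columns 166–385 with its straight edge at row 150. The centre is therefore about (275,204), against a predicted (280,204), and yaw is aligned. Now I descend.

>>> {"fn": "arm_command", "kwargs": {
  "plan": [
    {"grip": 1,"slide": [0,-0.006,0.08],"spin": 0},
    {"grip": 1,"slide": [0,0,0.08],"spin": 0},
    {"grip": 1,"slide": [0,0,0.08],"spin": 0},
    {"grip": 1,"slide": [0,0,0.03],"spin": 0},
    {"grip": 1,"slide": [0,0,0.01],"spin": 0},
    {"grip": 1,"slide": [0,0,0],"spin": 0}
  ]
}}

```text
time: 11.35
tool_pos: [0.4374, 0.0005, 0.051]
ee_rot: [3.142, 0.003, 3.002]
wrist_force: [0.2, 0.0, -0.9]
width: 0.0517
finger_force: 30.0
```

>>> {"fn": "arm_command", "kwargs": {
  "plan": [
    {"grip": 1,"slide": [0,0,0.008],"spin": 0},
    {"grip": 1,"slide": [0,0,0.008],"spin": 0},
    {"grip": 1,"slide": [0,0,0.004],"spin": 0},
    {"grip": 1,"slide": [0,0,0],"spin": 0},
    {"grip": 1,"slide": [0,0,0],"spin": 0}
  ]
}}

```text
time: 11.98
tool_pos: [0.4361, 0.0005, 0.0396]
ee_rot: [3.142, 0.0, 3.002]
wrist_force: [-0.5, -0.5, -1.6]
width: 0.0515
finger_force: 30.0
```

>>> {"fn": "arm_command", "kwargs": {
  "plan": [
    {"grip": 1,"slide": [0,0,0.004],"spin": 0},
    {"grip": 1,"slide": [0,0,0.002],"spin": 0},
    {"grip": 1,"slide": [0,0,0],"spin": 0},
    {"grip": 1,"slide": [0,0,0],"spin": 0}
  ]
}}

```text
time: 12.48
tool_pos: [0.4361, 0.0005, 0.0365]
ee_rot: [3.142, 0.0, 3.002]
wrist_force: [-0.3, 0.3, -1.6]
width: 0.0519
finger_force: 30.0
```

>>> {"fn": "arm_command", "kwargs": {
  "plan": [
    {"grip": 1,"slide": [0,0,0.002],"spin": 0},
    {"grip": 1,"slide": [0,0,0.002],"spin": 0},
    {"grip": 1,"slide": [0,0,0],"spin": 0},
    {"grip": 1,"slide": [0,0,0],"spin": 0}
  ]
}}

```text
time: 12.98
tool_pos: [0.4361, 0.0005, 0.0345]
ee_rot: [-3.142, 0.0, 3.002]
wrist_force: [0.1, -0.6, -1.5]
width: 0.0516
finger_force: 30.0
```

>>> {"fn": "arm_command", "kwargs": {
  "plan": [
    {"grip": 1,"slide": [0,0,0.002],"spin": 0},
    {"grip": 1,"slide": [0,0,0.002],"spin": 0},
    {"grip": 1,"slide": [0,0,0],"spin": 0},
    {"grip": 1,"slide": [0,0,0],"spin": 0}
  ]
}}

```text
time: 13.48
tool_pos: [0.4362, 0.0005, 0.0336]
ee_rot: [-3.142, 0.0, 3.002]
wrist_force: [-2.5, 0.0, 5.6]
width: 0.0514
finger_force: 30.0
```

Contact with the floor (about 7 N). Release, then retreat.

>>> {"fn": "arm_command", "kwargs": {
  "plan": [
    {"grip": -0.5,"slide": [0,0,-0.002],"spin": 0},
    {"grip": -0.5,"slide": [0,0,0],"spin": 0},
    {"grip": -0.5,"slide": [0,0,0],"spin": 0},
    {"grip": -0.5,"slide": [0,0,0],"spin": 0},
    {"grip": -0.5,"slide": [0,0,0],"spin": 0}
  ]
}}

```text
time: 14.1
tool_pos: [0.436, 0.0006, 0.0334]
ee_rot: [-3.142, -0.0, 3.002]
wrist_force: [0.5, -0.9, 0.7]
width: 0.0707
finger_force: 0.0
```

>>> {"fn": "arm_command", "kwargs": {
  "plan": [
    {"grip": -0.5,"slide": [0,0,-0.02],"spin": 0},
    {"grip": -0.5,"slide": [0,0,-0.06],"spin": 0},
    {"grip": -0.5,"slide": [0,0,-0.1],"spin": 0},
    {"grip": -0.5,"slide": [0,0,-0.12],"spin": 0},
    {"grip": -0.5,"slide": [0,0,-0.05],"spin": 0},
    {"grip": -0.5,"slide": [0,0,0],"spin": 0}
  ]
}}

```text
time: 14.85
tool_pos: [0.4375, 0.0004, 0.2117]
ee_rot: [3.142, 0.007, 3.002]
wrist_force: [-0.1, -0.1, -0.0]
width: 0.0706
finger_force: 0.0
```

```bash
python3 - <<'E'
from h import *
a=snapshot('wrist'); b=snapshot('scene')
m=np.hstack([cv2.resize(a,(400,300)),cv2.resize(b[130:340,170:450],(400,300))])
cv2.imwrite('pics/end.png',m[:,:,::-1])
E
```

```text
(no output)
```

View pics/end.png

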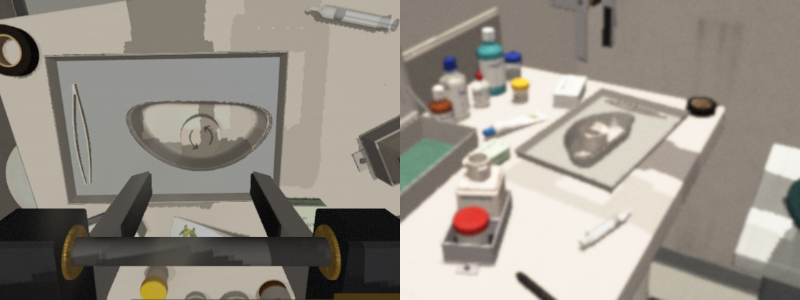

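The cap lies flat in the middle of the dish (left half, near (199,133)). The open jar stands in its stand (right half, near (480,180)).

```bash
python3 -c "
from bench import ticket; print(ticket.close_job())"
```

```text
the job is handed in; nothing more can be done
None
```

I opened the jar and set the cap top side up on the floor of the kidney dish, leaving the open jar upright in its stand, and handed the job in; the hand-in returned no verdict.

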